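Fasten the long carving-tool case

TASK

The gouges are packed away in the long wooden case, so fasten it: swing its steel hasp over the staple on the front board until the strap lies flat on the case. Leave the hasp of the small case standing open as it is; that case is still in use.

Things in the scene. Friction and masses are not known exactly. Their poses are not given: they have to be found in the camera images.
- long_case: Longer wooden tool case, 200 (x) x 340 (y) x 90 mm high, fixed, lid shut. Origin: centre of underside, z up, front (nearer the robot) at -x. On top: front board (x -100 to -20) and lid behind it; hasp hinge axis along y at x=5, y=0, z=96; wire staple on the board, x -62 to -38, y=0, 20 mm tall; hinge leaf 2.4 mm thick to x=50; a loose wooden disc 52 wide, 12 high on the lid near y=125.
- long_hasp (a joint): Angle of the long case's hasp: 0 = flat over the staple, along the case's -x; 1.57 = upright; starts leaning back over the lid at 1.9 to 2.4 (stop 2.5). Steel strap 98 mm long from the axis, 34 wide, 4 thick; slot 32 x 8 for the staple centred 55 mm out; solid flat tongue from 71 mm to the end. Stiff hinge: stays at any angle, about 1 N at the end moves it.
- small_case: Shorter wooden tool case, 200 (x) x 200 (y) x 70 mm high, fixed; origin and axes as for the long case, same hasp and staple at the same x, y (hinge axis at z=76). To be left alone. A loose wooden disc 44 mm wide, 12 high lies on its lid near y=-70.
- small_hasp_tip (a point): Free end of the small case's hasp, 95 mm from its hinge axis; the strap leans back, open, and has to stay so.

How it is judged (in metres and radians):
At the end, for the whole second after the job is handed in: The long case's hasp lies over its staple within 0.17 rad (10 degrees) of flat, and the free end of the small case's hasp is within 20 mm of where it began (value of joint long_hasp below 0.17 rad and distance of small_hasp_tip from where it was at the start of the episode below 0.02 m); the robot touches nothing.
It fails at once if the small case's hasp is moved (its free end by more than 20 mm) (distance of small_hasp_tip from where it was at the start of the episode above 0.02 m).
It also fails if it takes over 35 s, if anything falls off the work surface, if the arm or the gripper's body presses on something with over 40 N, if the wrist force passes 120 N, or if a joint passes its speed limit or range.

ROBOT

A 6-joint arm with a two-finger parallel gripper is mounted at the origin on the work surface. World frame = base frame: x ahead of the robot, y to its left, z up, the work surface at z = 0. Lengths are in m, angles in degrees, forces in N, time in s.
With the tool pointing down it reaches from about 0.375 to 0.9 m from the base axis. Payload 3.1 kg.
Tool frame: the origin (TCP) lies midway between the tips of the shut fingers; the grasp point (between the pads) lies 19 mm behind it; z points along the fingers, y is the line along which they close (so a half turn about z gives the same grasp; the last joint's range is limited). The gripper opens to 87 mm and grips with 3 to 60 N. Pads are 19 mm wide; open, the fingers measure 117 mm over their backs; the gripper's body (75 mm by 190 mm) begins 51 mm behind the grasp point.
Start: joints at [58.298, 30.224, 82.088, -0, 67.689, -10.227], TCP at [0.229, 0.582, 0.223] pointing down, gripper open.
Joint ranges: [-176.69, 176.69], [-43.24, 126.21], [12.49, 139.97], [-82, 262], [0, 151.66], [-163.58, 163.58]. Speed limits (degrees/s): [159.86, 159.86, 180, 180, 180, 180].

INTERFACE

Orientations are given as a 3x3 rotation matrix whose columns are the frame's x, y, z axes.
In Python, from rig import read_state, optics, bot gives the robot as it stands. The module is installed in compiled form; this text tells all that it offers.
- The arm moves only by the tool send_rows, never from a script. Its argument "commands" is a list of rows, each a list of 7 numbers: the turn, a rotation vector about the tool's x, y, z in units of 5 degrees (1.0 is 5 degrees), then the shift along the tool's x, y, z in units of 30 mm (1.0 is 30 mm), then the opening, from 0 (shut) to 1 (fully open). In form: [[rx, ry, rz, tx, ty, tz, gripper], ...]. A call has 1 to 20 rows; each row is the pose to reach, as a shift and turn from the pose commanded when the call began, along the tool's axes at that moment; what a row does not reach only later rows make up. A row lasts 1/12 s, in which the tool goes at most 41.7 mm and 7.16 degrees, less where a joint would pass 70% of its speed; a pose out of reach is approached as far as the arm can. A call with a gripper value outside its range is refused whole. The fingers move at their own pace and stop on an object; the grip force is fixed at half the most. Time passes only in rows, so rows that repeat a pose let the fingers close. It gives the time, the measured TCP pose, the force, the opening and the grip force at its end, in the units of the state.
- read_state(): the state, without advancing time (a new reading comes with each control period).
- optics.capture(name): name is "scene" or "top"; returns a dict with "image" (400x640x3 uint8, blue, green, red), "intrinsics" (3x3 intrinsics, pixels), "extrinsics" (4x4, takes a point from world to camera coordinates). Camera axes: x right, y down, z forward; pixel columns grow to the right and rows downward; lengths in m; the calibration is good to about 2 mm. A picture is of the moment at which its call begins. There is no depth.
- bot.hand_in(): hands the job in; it is judged then, once.
The state is a dict: "time_s": time; "joint_positions": joint angles; "qvel": joint speeds; "tau": joint torques, N m; "position": TCP position; "tcp_rot": TCP orientation; "force": force on the tool from outside, world axes, zero at the start; "moment": the same for the moment, N m; "opening": opening from 0.0 (shut) to 1.0 (fully open); "grasp_force": force on a finger pad.
Only numpy, scipy, OpenCV 4.12 (cv2) and the standard library are available. Lean on these libraries where they do the work, as an engineer would, in place of code of your own. Each camera call takes 0.05 s, during which the arm holds its last target. There are 200 camera calls.

## Working session

There is one attempt and no reset: what is moved stays moved. The work goes in short steps, Python scripts to look and compute and a tool call to move; the robot and the scene stay as the last step left them, time stands still between calls to the robot, and variables do not carry over. Pictures are saved under pics/ and viewed, at most 10 in all, crops included, and the job is handed in when it is done.

Besides the shell and the picture viewer there is one more tool, called by a JSON object that holds its "name" and its "arguments". send_rows: Moves the arm, as the interface text tells. Its arguments: {"type":"object","properties":{"commands":{"type":"array","items":{"type":"array","items":{"type":"number"}}}},"required":["commands"]}

```bash
mkdir -p pics
python3 - <<'E'
from rig import read_state, optics
import cv2,numpy as np
s=read_state();print(s['time_s'],s['position'],s['tcp_rot'],s['opening'])
for n in("scene","top"):
    c=optics.capture(n);cv2.imwrite(f"pics/{n}0.png",c["image"]);np.savez(f"{n}0.npz",**c)
    print(n,c["intrinsics"],c["extrinsics"])
E
```

```text
0.0 [0.2283859  0.58097781 0.22156231] [[-9.30572498e-01  3.66105884e-01 -1.14336660e-03]
 [ 3.66107468e-01  9.30570723e-01 -1.85774694e-03]
 [ 3.83851404e-04 -2.14736326e-03 -9.99997621e-01]] 0.9963177615579973
scene [[419.17220359   0.         320.67078476]
 [  0.         419.17220359 199.7595558 ]
 [  0.           0.           1.        ]] [[ 0.03850394  0.99909784 -0.01791492 -0.012378  ]
 [ 0.73628986 -0.04048729 -0.67545394 -0.28639928]
 [-0.6755699   0.01281706 -0.73718453  1.22253993]
 [ 0.          0.          0.          1.        ]]
top [[435.2709149    0.         319.63187502]
 [  0.         435.2709149  202.45530979]
 [  0.           0.           1.        ]] [[-0.01373103 -0.99988962  0.00567438 -0.00304276]
 [-0.97888172  0.01228451 -0.20405798  0.48890179]
 [ 0.20396575 -0.00835647 -0.97894236  0.94961993]
 [ 0.          0.          0.          1.        ]]
```

View pics/scene0.png

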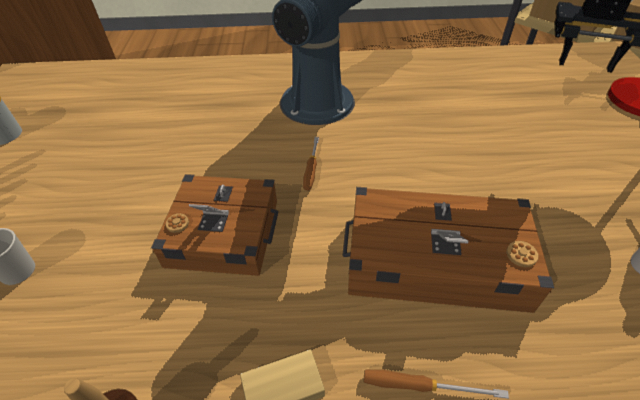

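View pics/top0.png

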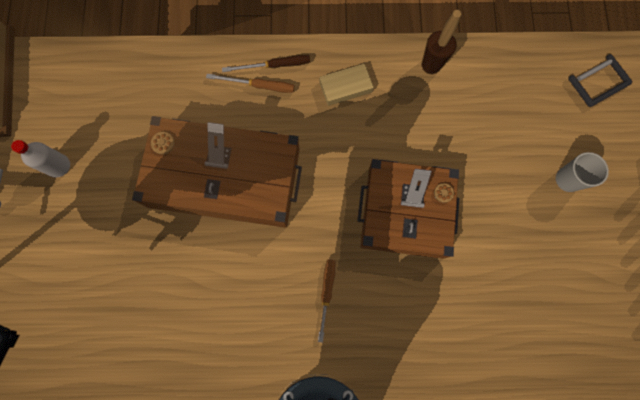

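The top view shows the long case at left, with its hasp at about (216,145) and staple at (211,188). The small case is at right, with its hasp at (417,187). The scene view shows the long hasp at (450,240). I'll enlarge both to get exact pixels.

Run:
```python
import cv2,numpy as np
t=cv2.imread("pics/top0.png")[105:235,125:310];s=cv2.imread("pics/scene0.png")[170:320,335:565]
a=cv2.resize(t,(740,520),interpolation=cv2.INTER_CUBIC);b=cv2.resize(s,None,fx=3.4,fy=3.4,interpolation=cv2.INTER_CUBIC)
cv2.imwrite("pics/t1.png",cv2.convertScaleAbs(a,alpha=1.6));cv2.imwrite("pics/s1.png",cv2.convertScaleAbs(b,alpha=1.4))
```

```text
(no output)
```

View pics/t1.png

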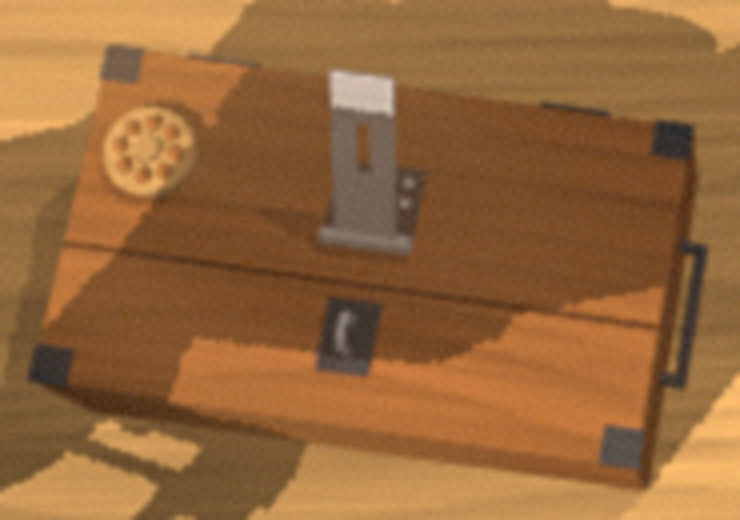

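View pics/s1.png

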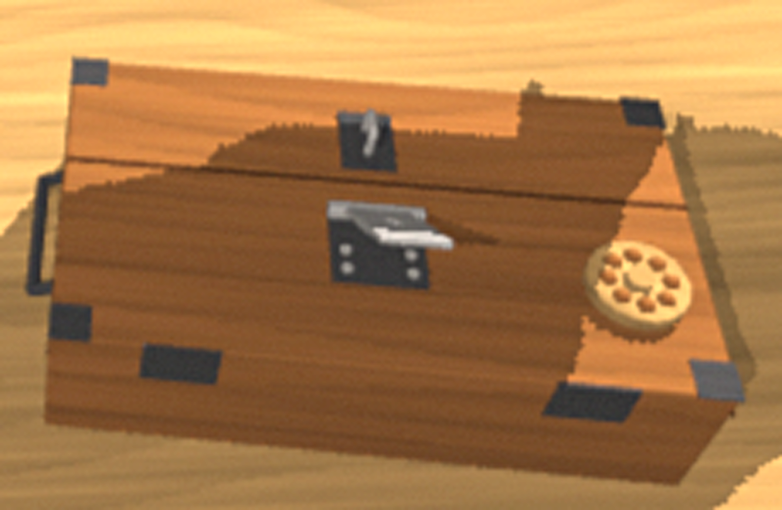

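Crop t1 shows these points:
- Lid corners: (108,45), (693,122), (643,472) and (30,378)
- Strap tip edge: (331,70) to (394,76)
- Hinge barrel: (320,240) to (412,250)
- Staple plate: centred at (350,335)

Crop s1 shows the tip at (383,240) to (452,246), the barrel at (328,205) to (425,212), and the front lid corners at (73,58) and (662,100). Next I'll triangulate these.

```bash
cat > h.py <<'E'
import cv2,numpy as np
C={n:np.load(f"{n}0.npz") for n in("top","scene")}
def ray(n,p):
    K,E=C[n]["intrinsics"],C[n]["extrinsics"];R,t=E[:3,:3],E[:3,3]
    return -R.T@t, R.T@np.linalg.inv(K)@[p[0],p[1],1]
def plane(n,p,z):
    o,d=ray(n,p);return o+d*(z-o[2])/d[2]
def tri(a,b):
    P=[C[n]["intrinsics"]@C[n]["extrinsics"][:3] for n in("top","scene")]
    X=cv2.triangulatePoints(P[0],P[1],np.array(a,float),np.array(b,float)).ravel();return X[:3]/X[3]
T=lambda u,v:(125+u/4,105+v/4)
S=lambda u,v:(335+u/3.4,170+v/3.4)
E
python3 - <<'E'
from h import *
np.set_printoptions(precision=4,suppress=True)
cor=[plane("top",T(*p),.09) for p in((108,45),(693,122),(643,472),(30,378))]
print("corners top",*cor, "centre",np.mean(cor,0))
print("sizes",[np.linalg.norm(cor[i]-cor[i-1]) for i in range(4)])
print("scene front corners",plane("scene",S(73,58),.09),plane("scene",S(662,100),.09))
for nm,a,b in(("FR corner",(643,472),(73,58)),("FL",(30,378),(662,100)),("BL",(108,45),(743,400)),
 ("hinge L",(320,240),(425,212)),("hinge R",(412,250),(328,205)),("tip L",(331,70),(452,246)),("tip R",(394,76),(383,240)),("tip mid",(362,73),(418,243)),("plate",(350,335),(368,142))):
    print(nm,tri(T(*a),S(*b)))
c=np.mean(cor,0)
ax=((cor[0]+cor[1])-(cor[2]+cor[3]));print("yaw",np.degrees(np.arctan2(ax[1],ax[0])))
ay=cor[0]+cor[3]-cor[1]-cor[2];print("yaw y",np.degrees(np.arctan2(-ay[0],ay[1])))
E
```

```text
corners top [0.6874 0.3727 0.09  ] [0.6369 0.0374 0.09  ] [0.4357 0.0654 0.09  ] [0.4924 0.4029 0.09  ] centre [0.5631 0.2196 0.09  ]
sizes [np.float64(0.1973389937176009), np.float64(0.33902452329460886), np.float64(0.20313481791679366), np.float64(0.34216344582359304)]
scene front corners [0.44   0.0705 0.09  ] [0.4931 0.4084 0.09  ]
FR corner [0.4365 0.0683 0.0863]
FL [0.4933 0.4057 0.0897]
BL [0.6887 0.3744 0.0875]
hinge L [0.5692 0.2476 0.0923]
hinge R [0.5624 0.196  0.0933]
tip L [0.6419 0.2266 0.1606]
tip R [0.6377 0.1937 0.1619]
tip mid [0.6398 0.2104 0.1613]
plate [0.5152 0.2298 0.089 ]
yaw -8.36011513722576
yaw y -9.053441184769035
```

The measurements match the sizes given:

| Quantity | Value |
|---|---|
| Case yaw | about -8.8° |
| Hinge axis | about (0.567, 0.221) |
| Tip | 98 mm from the axis, z 0.161 |
| Hasp angle | about 2.41 rad |

First move: shut the fingers and go to a point behind the tip at (0.669, 0.205, 0.23), with tool x along the case's -x.

{"name": "send_rows", "arguments": {"commands": [[0,0,-0.6,-1,-0.3,-0.3,0],[0,0,-1.2,-2.2,-0.8,-0.3,0],[0,0,-2.5,-18.3,-6.3,-0.3,0],[0,0,-2.5,-18.3,-6.3,-0.3,0],[0,0,-2.5,-18.3,-6.3,-0.3,0],[0,0,-2.5,-18.3,-6.3,-0.3,0],[0,0,-2.5,-18.3,-6.3,-0.3,0],[0,0,-2.5,-18.3,-6.3,-0.3,0],[0,0,-2.5,-18.3,-6.3,-0.3,0],[0,0,-2.5,-18.3,-6.3,-0.3,0],[0,0,-2.5,-18.3,-6.3,-0.3,0],[0,0,-2.5,-18.3,-6.3,-0.3,0],[0,0,-2.5,-18.3,-6.3,-0.3,0],[0,0,-2.5,-18.3,-6.3,-0.3,0],[0,0,-2.5,-18.3,-6.3,-0.3,0],[0,0,-2.5,-18.3,-6.3,-0.3,0],[0,0,-2.5,-18.3,-6.3,-0.3,0],[0,0,-2.5,-18.3,-6.3,-0.3,0],[0,0,-2.5,-18.3,-6.3,-0.3,0],[0,0,-2.5,-18.3,-6.3,-0.3,0]]}}

```text
time_s: 1.77
position: [0.669, 0.2065, 0.2318]
tcp_rot: [[-0.988, 0.154, -0.001], [0.154, 0.988, 0.0], [0.001, 0.0, -1.0]]
force: [0.2, 0.8, -0.2]
opening: 0.006
grasp_force: 0.0
```

Run:
```python
from rig import read_state
s=read_state();print(s['time_s'],s['position'],s['tcp_rot'],s['opening'],s['force'])
```

```text
1.7667 [0.66904634 0.2064584  0.23176765] [[-9.88124177e-01  1.53656069e-01 -6.50557000e-04]
 [ 1.53655985e-01  9.88124388e-01  1.77172713e-04]
 [ 6.70054900e-04  7.51066640e-05 -9.99999773e-01]] 0.006366005300785631 [ 0.16180017  0.84158269 -0.16721686]
```

{"name": "send_rows", "arguments": {"commands": [[0,0,0,0,0,1,0],[0,0,0,0,0,2,0],[0,0,0,0,0,3,0],[0,0,0,0,0,3,0],[0,0,0,0.4,0,3,0],[0,0,0,0.8,0,3,0],[0,0,0,1.2,0,3,0],[0,0,0,1.6,0,3,0],[0,0,0,2,0,3,0],[0,0,0,2.4,0,3,0],[0,0,0,2.8,0,3,0],[0,0,0,3.2,0,3,0],[0,0,0,3.6,0,3,0],[0,0,0,4,0,3,0],[0,0,0,4.4,0,3,0],[0,0,0,4.8,0,3,0],[0,0,0,5.2,0,3,0],[0,0,0,5.2,0,3,0]]}}

```text
time_s: 3.27
position: [0.5144, 0.2302, 0.1433]
tcp_rot: [[-0.988, 0.154, -0.0], [0.154, 0.988, 0.0], [0.0, 0.0, -1.0]]
force: [0.5, 0.3, 0.5]
opening: 0.004
grasp_force: 0.0
```

Run:
```python
from rig import optics
import cv2
c=optics.capture("scene")["image"][120:320,200:560]
cv2.imwrite("pics/s2.png",cv2.resize(c,None,fx=2.2,fy=2.2))
```

```text
(no output)
```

View pics/s2.png

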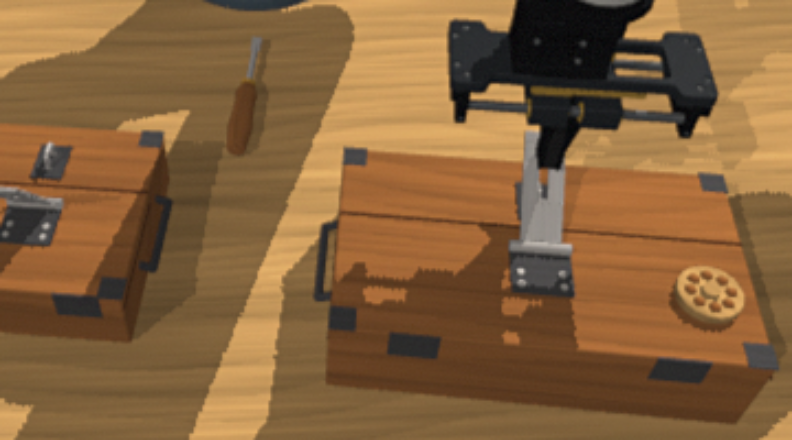

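The strap now leans forward, ahead of the shut fingers and over the staple; the small hasp hasn't moved. Next I'll go diagonally forward and down to press the tongue flat beyond the staple.

{"name": "send_rows", "arguments": {"commands": [[0,0,0,0.2,0,0.2,0],[0,0,0,0.4,0,0.4,0],[0,0,0,0.6,0,0.6,0],[0,0,0,0.8,0,0.75,0],[0,0,0,1.0,0,0.9,0],[0,0,0,1.0,0,1.0,0],[0,0,0,1.0,0,1.1,0],[0,0,0,1.0,0,1.2,0],[0,0,0,1.0,0,1.3,0],[0,0,0,1.0,0,1.4,0],[0,0,0,1.0,0,1.45,0],[0,0,0,1.0,0,1.45,0]]}}

```text
time_s: 4.32
position: [0.487, 0.2337, 0.0984]
tcp_rot: [[-0.988, 0.156, 0.0], [0.156, 0.988, -0.0], [-0.0, 0.0, -1.0]]
force: [-0.7, 0.6, 2.7]
opening: 0.005
grasp_force: 1.1
```

{"name": "send_rows", "arguments": {"commands": [[0,0,0,0,0,0.04,0],[0,0,0,0,0,0.08,0],[0,0,0,0,0,0.08,0]]}}

```text
time_s: 4.57
position: [0.487, 0.2338, 0.0979]
tcp_rot: [[-0.988, 0.156, 0.001], [0.156, 0.988, 0.0], [-0.001, 0.0, -1.0]]
force: [-5.1, -1.5, 16.7]
opening: 0.002
grasp_force: 8.2
```

The force rose to 17 N at z 0.098, so the strap is flat against the case. I'll lift straight up and check.

{"name": "send_rows", "arguments": {"commands": [[0,0,0,0,0,-0.5,0],[0,0,0,0,0,-1.5,0],[0,0,0,0,0,-2.5,0],[0,0,0,0,0,-3.5,0],[0,0,0,2,0,-4.5,0],[0,0,0,4,0,-4.5,0],[0,0,0,4,0,-4.5,0],[0,0,0,4,0,-4.5,0]]}}

```text
time_s: 5.23
position: [0.3594, 0.252, 0.2308]
tcp_rot: [[-0.988, 0.153, -0.008], [0.153, 0.988, -0.001], [0.008, -0.003, -1.0]]
force: [-0.6, 0.4, -1.1]
opening: 0.003
grasp_force: 0.0
```

Run:
```python
from rig import optics
import cv2
c=optics.capture("scene")["image"][120:320,200:560]
cv2.imwrite("pics/s3.png",cv2.resize(c,None,fx=2.2,fy=2.2))
```

```text
(no output)
```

View pics/s3.png

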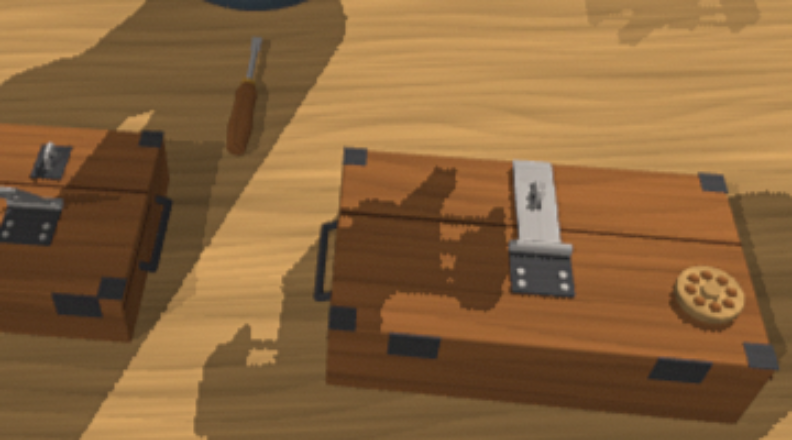

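The strap lies flat with the staple through its slot, around (535,200), and the small hasp is unchanged. I'll hand it in.

```bash
python3 -c "
from rig import bot
print(bot.hand_in())"
```

```text
the job is handed in; nothing more can be done
None
```

The long case's hasp is pressed flat over its staple, the small case's hasp still stands open as it was, and I handed the job in at about 5 s; the hand-in call returned no verdict.

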